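# Set the coarse voltage ring of a coarse/fine dial

### The job

Raise the coarse setting of the bench power supply with the orange dial: turn its orange outer ring clockwise until the ring's white line points at the red mark on the scale around it, then let go. The small black fine-adjustment knob in the middle of the dial must stay as it is set, and do not touch the supply with the blue dial.

Things in the scene. Friction and masses are not known exactly. Their poses are not given: they have to be found in the camera images.
- orange_ring (a joint): Angle (rad) of the orange outer ring, 50 mm across, 25 mm tall, fluted, with a white line across its top and down its side. 0: the line points along the supply's +x (towards its display); grows as the ring turns clockwise seen from above. The red mark on the panel is at 0.524. Friction 0.06 N m; turns from -2.3 to 2.3, stays where left, starts between -0.75 and -0.10.
- orange_dial (a point): Point on the vertical dial axis half-way up the orange ring: 12.5 mm below its top, 13 mm above the flat dark panel (panel 52 mm above the bench). Axes of the supply: x from dial to display, z up. Fixed grey box 150 x 110 x 52 mm, reaching 95 mm to +x, 55 mm to -x and each side. Panel clear for 45 mm round the axis; beyond, on the display side, fittings rise up to 15 mm.
- orange_fine_line (a point): Outer end of the yellow line on top of the black fine knob in the middle of the orange dial, 10 mm from the axis, 23.5 mm above orange_dial. The knob is 24 mm across, stands 10 mm above the ring's top, and turns very easily and independently of the ring about the same axis; its line starts anywhere within 70 degrees of the supply's +x.
- blue_supply: The other supply, a fixed twin of the first in every size but with a blue outer ring; origin on the bench right under its dial's axis, x towards its display, z up. Not to be touched. The two supplies change places from time to time.

How it is judged (in metres and radians):
At the end, for the whole second after the job is handed in: The orange ring's white line points at the red mark (joint 0.524) within 0.19 rad (11 degrees), and the black fine knob in its middle stands as it did at the start (the end of its line within 2.5 mm, about 14 degrees) (value of joint orange_ring between 0.334 and 0.714 rad and distance of orange_fine_line from where it was at the start of the episode below 0.0025 m); the robot touches nothing.
It fails at once if the black fine knob of the orange dial is turned (the end of its line moves more than 2.5 mm, about 14 degrees) (distance of orange_fine_line from where it was at the start of the episode above 0.0025 m).
It fails at once if the blue supply is touched (more than 0.5 N) (contact force between blue_supply and the fingers above 0.5 N or contact force between blue_supply and the arm above 0.5 N).
It also fails if it takes over 29 s, if anything falls off the work surface, if the arm or the gripper's body presses on something with over 40 N, if the wrist force passes 120 N, or if a joint passes its speed limit or range.

### The arm

A 7-joint arm with a two-finger parallel gripper is mounted at the origin on the work surface; the furniture and walls round the work are solid. World frame = base frame: x ahead of the robot, y to its left, z up, the work surface at z = 0. Lengths are in m, angles in degrees, forces in N, time in s.
With the tool pointing down it reaches from about 0.425 to 0.875 m from the base axis. Payload 4.7 kg.
Tool frame: the origin (TCP) lies between the finger pads; the fingertips stand 8 mm ahead of it and the grasp point (between the pads) lies 11 mm behind it; z points along the fingers, y is the line along which they close (so a half turn about z gives the same grasp; the last joint's range is limited). The gripper opens to 87 mm and grips with 3 to 60 N. Pads are 19 mm wide; open, the fingers measure 117 mm over their backs; the gripper's body (75 mm by 190 mm) begins 51 mm behind the grasp point.
Start: joints at [-74.02, 18.392, -4.016, 83.108, 1.295, 78.541, -3.26], TCP at [0.17, 0.627, 0.231] pointing down, gripper open.
Joint ranges: [-163.93, 163.93], [-17.29, 119.83], [-79.2, 71.16], [3.27, 140.29], [-89.18, 269.18], [5.43, 117.66], [-154.24, 154.24]. Speed limits (degrees/s): [147.25, 147.25, 180, 180, 180, 180, 180].

### API

Orientations are given as [roll, pitch, yaw] about the fixed x, y, z axes, in that order (R = Rz(yaw) Ry(pitch) Rx(roll)).
In Python, from cell import env, viewer gives the robot as it stands. The module is installed in compiled form; this text tells all that it offers.
- The arm moves only by the tool arm_command, never from a script. Its argument "series" is a list of rows, each a list of 2 entries, a list of its own where there are three numbers: the shift along the tool's x, y, z in mm, then the turn about the tool's z in rad. A call has exactly 5 rows; each row is the pose to reach, as a shift and turn from the pose commanded when the call began, along the tool's axes at that moment; what a row does not reach only later rows make up. A row lasts 1/10 s, in which the tool goes at most 50 mm and 8.59 degrees, less where a joint would pass 70% of its speed; a pose out of reach is approached as far as the arm can. A call with a gripper value outside its range is refused whole. "grip" is the gripper command: -1 is fully open, 1 is shut, values between are in proportion, set as the call begins (left out, the last holds). The fingers move at their own pace and stop on an object; "grip_force" is the grip in N (left out, the last holds). Time passes only in rows, so rows that repeat a pose let the fingers close, or fill a call up. It gives the time, the measured TCP pose, the force, the opening and the grip force at its end, in the units of the state.
- env.get_obs(): the state, without advancing time (a new reading comes with each control period).
- viewer.read_camera(name): name is "side" or "top"; returns (picture, depth): 384x512x3 uint8, blue, green, red; 384x512 float32, m along the optical axis (not along the pixel's ray), 0 where there is no reading.
- viewer.calibration(name): a dict with "K" (3x3 intrinsics, pixels), "T" (4x4, takes a point from camera to world coordinates). Camera axes: x right, y up, looking along -z (the intrinsics and any distortion apply to the point x, -y, -z); pixel columns grow to the right and rows downward; lengths in m; the calibration is good to about 2 mm. A picture is of the moment at which its call begins. calibration takes no time and is no camera call.
- env.sign_off(): hands the job in; it is judged then, once.
The state is a dict: "time_s": time; "qpos": joint angles; "joint_velocities": joint speeds; "effort": joint torques, N m; "tool_pos": TCP position; "tool_rot": TCP orientation; "force": force on the tool from outside, world axes, zero at the start; "wrist_torque": the same for the moment, N m; "grip_width": finger opening in m; "grasp_force": force on a finger pad.
Only numpy, scipy, OpenCV 4.12 (cv2) and the standard library are available. Lean on these libraries where they do the work, as an engineer would, in place of code of your own. Each camera call takes 0.05 s, during which the arm holds its last target. There are 200 camera calls.

## Working session

There is one attempt and no reset: what is moved stays moved. The work goes in short steps, Python scripts to look and compute and a tool call to move; the robot and the scene stay as the last step left them, time stands still between calls to the robot, and variables do not carry over. Pictures are saved under pics/ and viewed, at most 10 in all, crops included, and the job is handed in when it is done.

Besides the shell and the picture viewer there is one more tool, called after "Call:" in YAML: its name, and indented under it one key for each argument. arm_command: Moves the arm, as the interface text tells. Its arguments: {"type":"object","properties":{"series":{"type":"array"},"grip":{"type":"number"},"grip_force":{"type":"number"}},"required":["series"]}

```bash
mkdir -p pics
cat > h.py <<'E'
from cell import env, viewer
import numpy as np, cv2
def cap(n):
    im,d=viewer.read_camera(n); c=viewer.calibration(n)
    return im,d,np.array(c["K"]),np.array(c["T"]),c
def world(u,v,d,K,T):
    z=d; x=(u-K[0,2])/K[0,0]*z; y=(v-K[1,2])/K[1,1]*z
    return (T@np.array([x,-y,-z,1]))[:3]
def rayz(u,v,h,K,T):
    r=T[:3,:3]@np.array([(u-K[0,2])/K[0,0],-(v-K[1,2])/K[1,1],-1]); o=T[:3,3]
    return o+r*(h-o[2])/r[2]
E
python3 - <<'E'
from h import *
for n in("top","side"):
    im,d,K,T,c=cap(n); cv2.imwrite(f"pics/{n}0.png",im); np.savez(f"{n}0.npz",im=im,d=d,K=K,T=T)
    print(n,{k:v for k,v in c.items() if k not in("K","T")},K.round(1).tolist(),T.round(3).tolist())
    hsv=cv2.cvtColor(im,cv2.COLOR_BGR2HSV)
    for nm,lo,hi in(("or",(5,150,80),(20,255,255)),("bl",(100,150,60),(130,255,255))):
        m=cv2.inRange(hsv,lo,hi); k,l,s,ce=cv2.connectedComponentsWithStats(m)
        for i in range(1,k):
            if s[i,4]>40: print(nm,s[i].tolist(),ce[i].round(1))
print(env.get_obs())
E
```

```text
top {} [[429.4, 0.0, 249.2], [0.0, 429.4, 197.6], [0.0, 0.0, 1.0]] [[-0.002, 0.988, -0.155, 0.368], [-1.0, -0.003, -0.005, -0.271], [-0.005, 0.155, 0.988, 0.911], [0.0, 0.0, 0.0, 1.0]]
or [170, 201, 26, 25, 406] [183.1 213.6]
or [313, 295, 39, 28, 464] [330.8 308.7]
bl [362, 48, 79, 87, 2442] [405.7  85.6]
bl [290, 76, 8, 10, 68] [293.5  80.6]
bl [260, 86, 8, 10, 66] [263.2  90.4]
bl [309, 184, 26, 25, 397] [321.4 196.9]
bl [256, 286, 45, 14, 223] [278.3 290.7]
bl [254, 293, 44, 16, 225] [275.4 302.4]
side {} [[446.8, 0.0, 253.4], [0.0, 446.8, 189.7], [0.0, 0.0, 1.0]] [[-1.0, -0.004, 0.005, 0.526], [0.007, -0.654, 0.757, 0.362], [0.0, 0.757, 0.654, 0.657], [0.0, 0.0, 0.0, 1.0]]
or [345, 164, 28, 24, 280] [358.6 175.2]
or [270, 248, 30, 31, 579] [285.6 264.2]
bl [129, 103, 45, 54, 1436] [151.4 132.1]
bl [252, 154, 21, 21, 296] [262.7 165.9]
bl [134, 193, 9, 10, 73] [138.2 197.2]
bl [348, 195, 8, 32, 150] [351.  210.4]
bl [357, 197, 10, 31, 152] [362.6 212. ]
bl [139, 215, 9, 10, 81] [143.1 219. ]
bl [373, 330, 17, 48, 220] [381.9 350.5]
{'time_s': 0.1, 'qpos': array([-74.02213367,  18.43378355,  -4.01434496,  83.16736271,
         1.29428231,  78.54345529,  -3.2607296 ]), 'joint_velocities': array([ 0.0107533 , -0.0709969 ,  0.07987252, -0.13205732, -0.0236451 ,
       -0.07495273, -0.19091098]), 'effort': array([ 8.34562866e-05, -4.92573094e+01, -4.05774415e-01, -3.13398063e+01,
       -6.41586701e-02,  3.95536353e-02,  7.53238078e-05]), 'tool_pos': array([0.17002145, 0.62685866, 0.22958721]), 'tool_rot': array([-1.79900588e+02,  5.26946373e-03,  1.64829722e+02]), 'force': array([ 0.48251632, -0.83297111,  0.19960298]), 'wrist_torque': array([0.06592886, 0.00570503, 0.02550705]), 'grasp_force': 0.0, 'grip_width': 0.08689248596558452}
```

Run:
```python
import cv2,numpy as np
t=cv2.imread("pics/top0.png");s=cv2.imread("pics/side0.png")
a=cv2.resize(t,(400,300));b=cv2.resize(s,(400,300))
c=cv2.resize(t[178:253,133:233],(400,300),interpolation=cv2.INTER_CUBIC)
d=cv2.resize(s[138:213,308:408],(400,300),interpolation=cv2.INTER_CUBIC)
cv2.imwrite("pics/m0.png",np.vstack([np.hstack([a,b]),np.hstack([c,d])]))
```

```text
(no output)
```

View pics/m0.png

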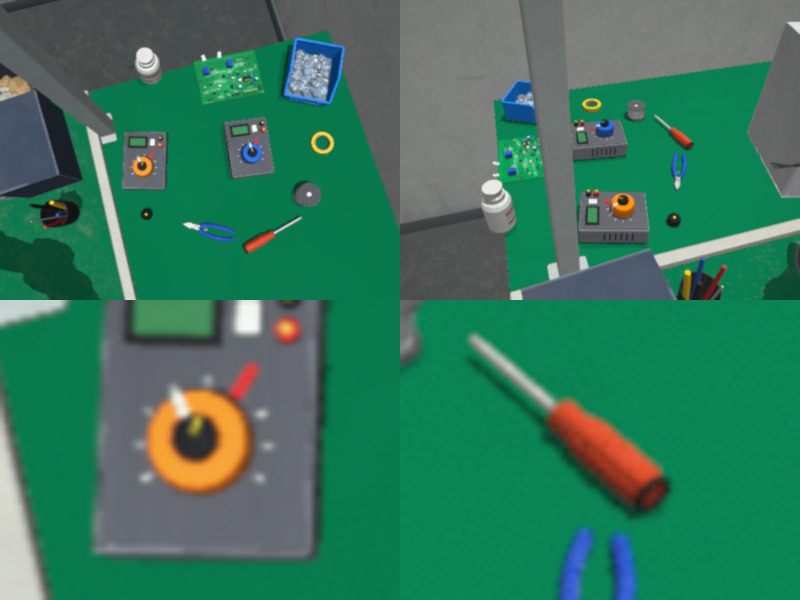

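```bash
cat > meas.py <<'E'
from h import *
import sys
L={n:np.load(n+"0.npz") for n in("top","side")}
def tri(pt,ps):
    A=[];b=[]
    for n,(u,v) in(("top",pt),("side",ps)):
        K,T=L[n]["K"],L[n]["T"]; r=T[:3,:3]@np.array([(u-K[0,2])/K[0,0],-(v-K[1,2])/K[1,1],-1]); r/=np.linalg.norm(r)
        P=np.eye(3)-np.outer(r,r); A.append(P); b.append(P@T[:3,3])
    x=np.linalg.lstsq(np.vstack(A),np.hstack(b),rcond=None)[0]; return x
def cloud(n):
    d=L[n]["d"];K,T=L[n]["K"],L[n]["T"]; v,u=np.mgrid[:384,:512]
    P=np.stack([(u-K[0,2])/K[0,0]*d,-(v-K[1,2])/K[1,1]*d,-d],-1)@T[:3,:3].T+T[:3,3]; P[d<=0]=np.nan; return P
E
python3 - <<'E'
from meas import *
for n,(u0,v0,w,h) in(("top",(168,199,32,30)),("side",(268,244,34,38))):
    P=cloud(n); im=L[n]["im"]
    hsv=cv2.cvtColor(im,cv2.COLOR_BGR2HSV); m=np.zeros(hsv.shape[:2],bool)
    m[v0:v0+h,u0:u0+w]=cv2.inRange(hsv,(5,150,80),(20,255,255))[v0:v0+h,u0:u0+w]>0
    Q=P[m]; z=Q[:,2]; top=Q[(z>.070)&(z<.085)]
    print(n,"ringtop",len(top),np.median(top,0).round(4),"midrange",((top.min(0)+top.max(0))/2).round(4),(np.ptp(top,axis=0)).round(4), np.percentile(z,[5,50,95]).round(4))
    vv,uu=np.nonzero(m); print(" px",uu[z>.07].min(),uu[z>.07].max(),vv[z>.07].min(),vv[z>.07].max())
# height map obstacles in grid
P=np.vstack([cloud(n).reshape(-1,3) for n in L]); P=P[np.isfinite(P).all(1)]
H={}
for x,y,z in P:
    k=(int(np.floor(x/.05)),int(np.floor(y/.05))); H[k]=max(H.get(k,-9),z)
print("rows x, cols y from 0.45 down to -0.6 (cm height)")
print("      "+" ".join(f"{j*5:4d}" for j in range(9,-13,-1)))
for i in range(20,-1,-1): print(f"{i*5:4d}: "+" ".join(f"{H[(i,j)]*100:4.0f}" if (i,j) in H else "   ." for j in range(9,-13,-1)))
E
```

```text
top ringtop 376 [ 0.4662 -0.1403  0.0769] midrange [ 0.4692 -0.1362  0.0775] [0.0477 0.0491 0.0145] [nan nan nan]
 px 170 195 201 225
side ringtop 407 [ 0.4675 -0.1209  0.0784] midrange [ 0.4701 -0.131   0.0771] [0.049  0.0492 0.0143] [0.0582 0.0778 0.084 ]
 px 270 299 248 272
rows x, cols y from 0.45 down to -0.6 (cm height)
        45   40   35   30   25   20   15   10    5    0   -5  -10  -15  -20  -25  -30  -35  -40  -45  -50  -55  -60
 100:    .    .  -74  -74  -74  -74  -74  -74  -74  -74    .    .    .    .    .    .  -74  -74  -74  -74  -74  -74
  95:    .    .    .  -74  -74  -74  -74    .    .    .    .    .    .    .    .    .  -74  -74  -74  -74  -74  -74
  90:  -45    .    .    .    .    .    .    .    .    .    .    .    .    .    .    .  -74  -74  -74  -74  -74  -74
  85:  -44  -40  -40    .    .    .    .    .    .    .    .    .    .    .    .    .  -74  -74    .    .    .    0
  80:  -46  -39  -39    .    .    .    .    .    .    .    .    .    .    .    .    0    1    0    1    1    7    7
  75:    .    .    .    .    .    .    .    .    .    .    .    .   12   12 
[... 1079 characters left out ...]
   0
  25:    .    .    .    .   -0    0    0    0    0    0    2    2    1    0    1    1    1    3    3    3    0    0
  20:    .    .    .    .    .    0    0    0    0    1    0    2    0    0    0    0    0    2    1    0    0    1
  15:    .    .    .    .    .    0    0    0    0    0    1    2    2    1    0    0    0    0    0    0    0    0
  10:    .    .    .    .    .    0    0    0    0    0    1    2    2   13   12    0    0    0    0    0    0    0
   5:    .    .    .    .    .    .    .    .    .    .    1    2    2   15   17   23   29   34   34   34    0    0
   0:    .    .    .    .    .    .    .    .    .    .    .    .    .    0    7    .    .    .   34   34    0    0
```

Run:
```python
from meas import *
# ring centre: orange+white+black blob -> convex hull of orange on ring-top plane
C={}
for n,(u0,v0,w,h) in(("top",(168,199,32,30)),("side",(268,244,34,38))):
    im=L[n]["im"];hsv=cv2.cvtColor(im,cv2.COLOR_BGR2HSV); m=np.zeros((384,512),np.uint8)
    m[v0:v0+h,u0:u0+w]=cv2.inRange(hsv,(5,140,60),(22,255,255))[v0:v0+h,u0:u0+w]
    vv,uu=np.nonzero(m)
    if n=="top":
        for zz in(.0775,):
            Q=np.array([rayz(u,v,zz,L[n]["K"],L[n]["T"]) for u,v in zip(uu,vv)])[:,:2].astype(np.float32)
            c,r=cv2.minEnclosingCircle(Q); print("top circle",zz,c,r)
    else:
        # bottom edge is side wall; use left/right extents & upper edge
        Q=np.array([rayz(u,v,.0775,L[n]["K"],L[n]["T"]) for u,v in zip(uu,vv)])[:,:2]
        print("side x mid",(Q[:,0].min()+Q[:,0].max())/2,np.ptp(Q[:,0]),"y min (far edge)",Q[:,1].min(),"->cy",Q[:,1].min()+.025)
c=np.array(c)
# dial black knob tri not needed; white line + red mark + yellow in top image
n="top";im=L[n]["im"];K,T=L[n]["K"],L[n]["T"];hsv=cv2.cvtColor(im,cv2.COLOR_BGR2HSV)
def ang(mask,z,r0,r1,name):
    vv,uu=np.nonzero(mask); Q=np.array([rayz(u,v,z,K,T)[:2] for u,v in zip(uu,vv)])-c
    r=np.hypot(*Q.T); k=(r>r0)&(r<r1); q=Q[k].mean(0); print(name,k.sum(),"angle ccw from +x deg",np.degrees(np.arctan2(q[1],q[0])).round(1),r[k].mean())
ang(cv2.inRange(hsv,(0,0,190),(180,70,255)),.0775,.010,.026,"white")
ang(cv2.inRange(hsv,(0,130,80),(4,255,255))|cv2.inRange(hsv,(172,130,80),(180,255,255)),.052,.022,.046,"red")
ang(cv2.inRange(hsv,(22,100,80),(35,255,255)),.0875,.0,.012,"yellow")
# supply yaw from panel-height depth points
P=cloud("top");z=P[...,2];m=(z>.044)&(z<.056)&(abs(P[...,0]-.5)<.14)&(abs(P[...,1]+.137)<.075)
Q=P[m][:,:2].astype(np.float32);print("box",cv2.minAreaRect(Q))
A=np.vstack([cloud(n).reshape(-1,3) for n in L]);A=A[np.isfinite(A).all(1)]
m=(A[:,2]>.19)&(A[:,0]>.15)&(A[:,0]<.9)&(abs(A[:,1])<.5);Q=A[m];print("tall",m.sum(),np.percentile(Q,[0,2,50,98,100],axis=0).round(3).tolist())
m=(A[:,2]>.1)&(A[:,0]<.15)&(A[:,0]>-.2)&(abs(A[:,1])<.7);Q=A[m];print("slab",m.sum(),np.percentile(Q,[0,2,50,98,100],axis=0).round(3).tolist())
```

```text
top circle 0.0775 (0.46907058358192444, -0.13678085803985596) 0.025915823876857758
side x mid 0.47021502328539017 0.049415751781513806 y min (far edge) -0.1554024696222172 ->cy -0.13040246962221722
white 15 angle ccw from +x deg 28.9 0.02112269694677638
red 29 angle ccw from +x deg -27.7 0.03666887480767114
yellow 16 angle ccw from +x deg 8.1 0.006454488743392767
box ((0.4898231327533722, -0.13600245118141174), (0.11073373258113861, 0.14849388599395752), 89.63006591796875)
tall 19156 [[0.56, -0.047, 0.19], [0.561, -0.045, 0.205], [0.578, -0.001, 0.431], [0.606, 0.007, 0.54], [0.61, 0.009, 0.553]]
slab 6437 [[0.039, -0.469, 0.1], [0.067, -0.464, 0.103], [0.069, -0.372, 0.195], [0.091, -0.211, 0.34], [0.123, -0.181, 0.342]]
```

```bash
cat > plan.py <<'E'
import numpy as np
def step(p,ya,tgt):  # ya: angle of tool y (deg); returns tool shift mm
    a=np.radians(ya); y=np.array([np.cos(a),np.sin(a),0]); z=np.array([0,0,-1]); x=np.cross(y,z)
    d=(np.array(tgt)-p)*1000; return [round(float(d@v),1) for v in(x,y,z)]
E
python3 - <<'E'
from plan import *
p=np.array([.17,.627,.231]);ya=74.83
for t,dy in(((.25,.54,.28),.7),((.34,.43,.28),.7),((.44,.25,.28),.7),((.445,.03,.28),.7),((.445,-.135,.2),0)):
    print(t,ya,step(p,ya,t)); p=np.array(t); ya-=np.degrees(dy)
E
```

```text
(0.25, 0.54, 0.28) 74.83 [-100.0, -63.0, -49.0]
(0.34, 0.43, 0.28) 34.72295434084238 [-141.7, 11.3, 0.0]
(0.44, 0.25, 0.28) -5.384091318315242 [-169.8, 116.4, 0.0]
(0.445, 0.03, 0.28) -45.49113697747286 [-150.7, 160.4, 0.0]
(0.445, -0.135, 0.2) -85.59818263663048 [-12.7, 164.5, 80.0]
```

Call:
arm_command:
  series:
    - [[-20,-13,-10],0.14]
    - [[-40,-26,-20],0.28]
    - [[-60,-38,-30],0.42]
    - [[-80,-51,-40],0.56]
    - [[-100,-63,-49],0.7]
  grip: -0.5

```text
time_s: 0.6
tool_pos: [0.2507, 0.5394, 0.2796]
tool_rot: [-180.0, 0.0, 124.4]
force: [1.0, 0.2, -0.9]
grip_width: 0.0659
grasp_force: 0.0
```

Call:
arm_command:
  series:
    - [[-28,2,0],0.14]
    - [[-57,4,0],0.28]
    - [[-85,7,0],0.42]
    - [[-113,9,0],0.56]
    - [[-142,11,0],0.7]

```text
time_s: 1.1
tool_pos: [0.3404, 0.4289, 0.2791]
tool_rot: [-180.0, 0.0, 84.3]
force: [-0.0, 1.4, 0.2]
grip_width: 0.0653
grasp_force: 0.0
```

Call:
arm_command:
  series:
    - [[-34,23,0],0.14]
    - [[-68,46,0],0.28]
    - [[-102,70,0],0.42]
    - [[-136,93,0],0.56]
    - [[-170,116,0],0.7]

```text
time_s: 1.6
tool_pos: [0.44, 0.2481, 0.2793]
tool_rot: [-180.0, 0.0, 44.2]
force: [0.6, 1.2, 0.0]
grip_width: 0.0655
grasp_force: 0.0
```

Call:
arm_command:
  series:
    - [[-30,32,0],0.14]
    - [[-60,64,0],0.28]
    - [[-90,96,0],0.42]
    - [[-120,128,0],0.56]
    - [[-151,160,0],0.7]

```text
time_s: 2.1
tool_pos: [0.4437, 0.0281, 0.2793]
tool_rot: [-180.0, 0.0, 4.1]
force: [1.5, 0.0, 0.3]
grip_width: 0.0651
grasp_force: 0.0
```

Call:
arm_command:
  series:
    - [[-3,33,0],0]
    - [[-5,66,10],0]
    - [[-8,99,20],0]
    - [[-10,132,40],0]
    - [[-13,164,60],0]

```text
time_s: 2.6
tool_pos: [0.4436, -0.1361, 0.219]
tool_rot: [-180.0, -0.1, 4.4]
force: [0.7, 0.6, -0.1]
grip_width: 0.0653
grasp_force: 0.0
```

Run:
```python
from h import *
import cv2
o=env.get_obs(); print(o["time_s"],o["tool_pos"],o["tool_rot"],o["qpos"].round(0))
ims=[]
for n in("top","side"):
    im,d,K,T,c=cap(n); cv2.imwrite(f"pics/{n}1.png",im); ims.append(cv2.resize(im,(400,300)))
cv2.imwrite("pics/m1.png",np.hstack(ims))
from plan import step
ya=o["tool_rot"][2]-90
print(ya,step(np.array(o["tool_pos"]),ya,(.4695,-.135,.12)))
```

```text
2.6 [ 0.44355274 -0.13611016  0.21901891] [-1.79971185e+02 -6.67760747e-02  4.39307248e+00] [-35.  -8.  46. 111.   6.  75. -77.]
-85.60692751500675 [26.0, 0.9, 99.0]
```

View pics/m1.png

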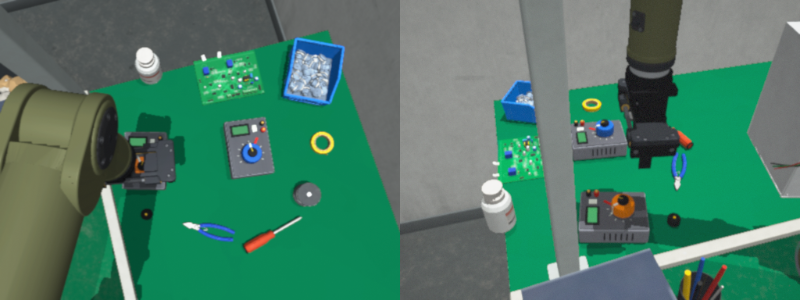

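Call:
arm_command:
  series:
    - [[5,0,18],-0.14]
    - [[10,0,36],-0.28]
    - [[16,1,54],-0.42]
    - [[21,1,72],-0.56]
    - [[26,1,89],-0.7]

```text
time_s: 3.2
tool_pos: [0.4699, -0.1327, 0.1298]
tool_rot: [-180.0, -0.0, 44.9]
force: [0.2, 0.4, 0.3]
grip_width: 0.0651
grasp_force: 0.0
```

Call:
arm_command:
  series:
    - [[0,0,2],-0.05]
    - [[0,0,4],-0.1]
    - [[0,0,6],-0.1]
    - [[0,0,6],-0.1]
    - [[0,0,6],-0.1]

```text
time_s: 3.7
tool_pos: [0.4698, -0.1334, 0.1247]
tool_rot: [-180.0, -0.0, 50.2]
force: [-0.2, -0.3, 1.5]
grip_width: 0.0651
grasp_force: 0.0
```

Run:
```python
from h import *
o=env.get_obs(); print(o["time_s"],o["tool_pos"],o["tool_rot"],o["qpos"].round(0))
ims=[]
for n in("top","side"):
    im,d,K,T,c=cap(n); cv2.imwrite(f"pics/{n}2.png",im)
    p=o["tool_pos"]; 
    for q in(p+[0,0,-.008],np.array([.4695,-.135,.0775])):
        r=np.linalg.inv(T)@np.append(q,1); u=K[0,2]+K[0,0]*r[0]/-r[2]; v=K[1,2]-K[1,1]*r[1]/-r[2]; print(n,u,v)
    x,y=(150,170) if n=="top" else (235,190)
    ims.append(cv2.resize(im[y:y+100,x:x+100],(400,400),interpolation=cv2.INTER_CUBIC))
cv2.imwrite("pics/m2.png",np.hstack(ims))
```

```text
3.7 [ 0.46979197 -0.13340333  0.12467643] [-1.79996587e+02 -2.04329393e-02  5.02083876e+01] [-37.   4.  52. 115.  -3.  63. -24.]
top 177.37742428533483 209.88675773817175
top 181.60371126902288 212.57036117981178
side 285.81053791690573 241.9944954006304
side 284.81613781717294 257.05880022850465
```

View pics/m2.png

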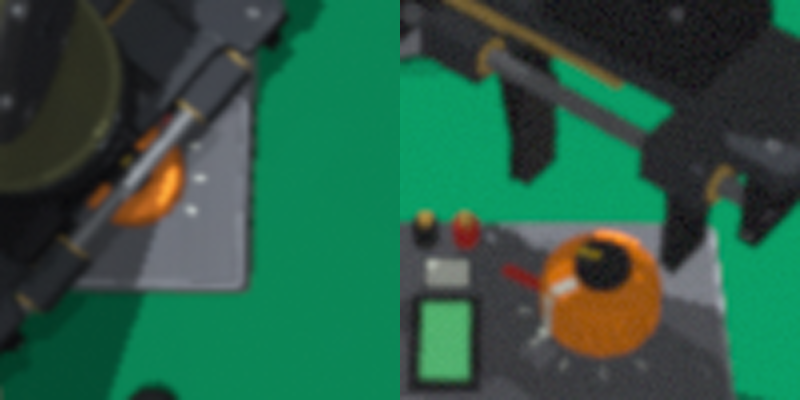

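Call:
arm_command:
  series:
    - [[0,0,14],0]
    - [[0,0,28],0]
    - [[0,0,42],0]
    - [[0,0,54],0]
    - [[0,0,59],0]

```text
time_s: 4.3
tool_pos: [0.4684, -0.1336, 0.0635]
tool_rot: [-179.9, 0.1, 50.2]
force: [-0.5, 0.3, 0.4]
grip_width: 0.0655
grasp_force: 0.0
```

Call:
arm_command:
  series:
    - [[0,0,0],0]
    - [[0,0,0],0]
    - [[0,0,0],0]
    - [[0,0,0],0]
    - [[0,0,0],0]
  grip: 0.0
  grip_force: 15

```text
time_s: 4.8
tool_pos: [0.4698, -0.1334, 0.0659]
tool_rot: [-180.0, -0.0, 50.2]
force: [-1.5, 1.6, 3.9]
grip_width: 0.0496
grasp_force: 15.0
```

Call:
arm_command:
  series:
    - [[0,0,0],0.1]
    - [[0,0,0],0.2]
    - [[0,0,0],0.3]
    - [[0,0,0],0.4]
    - [[0,0,0],0.5]

```text
time_s: 5.3
tool_pos: [0.4699, -0.1336, 0.066]
tool_rot: [-180.0, -0.0, 21.4]
force: [-1.8, 0.5, 3.3]
grip_width: 0.0496
grasp_force: 15.0
```

Call:
arm_command:
  series:
    - [[0,0,0],0.1]
    - [[0,0,0],0.2]
    - [[0,0,0],0.3]
    - [[0,0,0],0.4]
    - [[0,0,0],0.5]

```text
time_s: 5.8
tool_pos: [0.4698, -0.1338, 0.0659]
tool_rot: [-180.0, -0.0, -7.3]
force: [-1.3, 0.6, 2.8]
grip_width: 0.0496
grasp_force: 15.0
```

Call:
arm_command:
  series:
    - [[0,0,0],0]
    - [[0,0,0],0]
    - [[0,0,0],0]
    - [[0,0,0],0]
    - [[0,0,0],0]

```text
time_s: 6.3
tool_pos: [0.4699, -0.1338, 0.0659]
tool_rot: [-180.0, -0.0, -7.0]
force: [-2.1, -0.2, 5.8]
grip_width: 0.0494
grasp_force: 15.0
```

Run:
```python
from h import *
im,d,K,T,c=cap("side"); cv2.imwrite("pics/side3.png",im)
cv2.imwrite("pics/m3.png",cv2.resize(im[220:295,240:340],(800,600),interpolation=cv2.INTER_CUBIC))
```

```text
(no output)
```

View pics/m3.png

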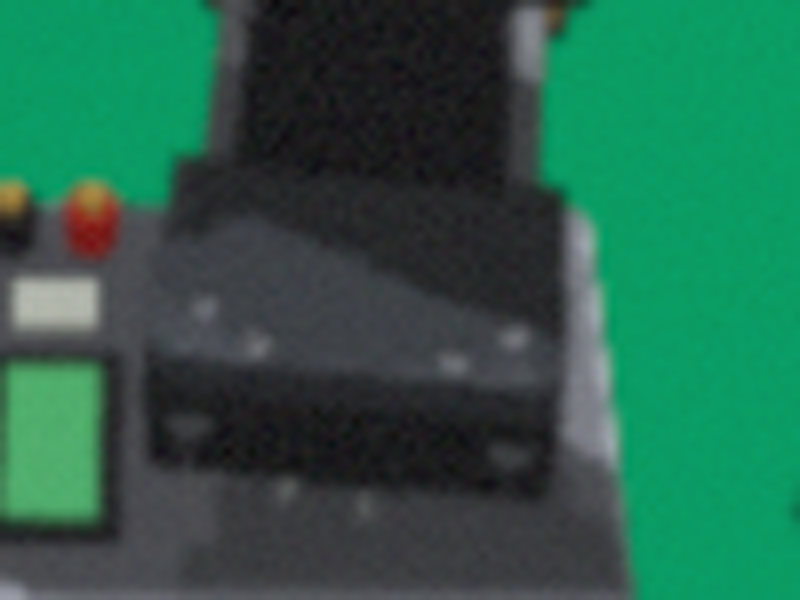

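The gripper hides the ring, so I release it, lift off and look again.

Call:
arm_command:
  series:
    - [[0,0,0],0]
    - [[0,0,0],0]
    - [[0,0,0],0]
    - [[0,0,0],0]
    - [[0,0,0],0]
  grip: -0.5

```text
time_s: 6.85
tool_pos: [0.4698, -0.1336, 0.0655]
tool_rot: [180.0, -0.0, -7.0]
force: [-0.4, 0.7, -0.6]
grip_width: 0.0652
grasp_force: 0.0
```

Call:
arm_command:
  series:
    - [[0,0,-12],0]
    - [[0,0,-30],0]
    - [[0,0,-60],0]
    - [[0,0,-90],0]
    - [[0,0,-120],0]

```text
time_s: 7.35
tool_pos: [0.4696, -0.1342, 0.1873]
tool_rot: [-180.0, -0.0, -7.1]
force: [1.4, -0.1, -0.2]
grip_width: 0.0651
grasp_force: 0.0
```

Run:
```python
from h import *
im,d,K,T,c=cap("side"); cv2.imwrite("pics/side4.png",im)
A=cv2.imread("pics/side0.png")
f=lambda i:cv2.resize(i[238:288,255:305],(400,400),interpolation=cv2.INTER_CUBIC)
cv2.imwrite("pics/m4.png",np.hstack([f(A),f(im)]))
for i in(A,im):
    hsv=cv2.cvtColor(i,cv2.COLOR_BGR2HSV)
    def ang(m,z,r0,r1,c=np.array([.4698,-.1338])):
        vv,uu=np.nonzero(m); k=(uu>255)&(uu<305)&(vv>238)&(vv<288)
        Q=np.array([rayz(u,v,z,K,T)[:2] for u,v in zip(uu[k],vv[k])]).reshape(-1,2)-c; r=np.hypot(*Q.T); Q=Q[(r>r0)&(r<r1)]
        q=Q.mean(0) if len(Q) else np.zeros(2); return len(Q),np.degrees(np.arctan2(q[1],q[0])).round(1),q.round(4).tolist()
    print("white",ang(cv2.inRange(hsv,(0,0,150),(180,80,255)),.0775,.012,.025),
     "red",ang(cv2.inRange(hsv,(0,130,80),(4,255,255))|cv2.inRange(hsv,(172,130,80),(180,255,255)),.052,.025,.046),
     "yellow",ang(cv2.inRange(hsv,(22,100,60),(35,255,255)),.0875,0,.012))
```

```text
white (18, np.float64(21.5), [0.0126, 0.005]) red (31, np.float64(-31.3), [0.032, -0.0195]) yellow (16, np.float64(-24.1), [0.004, -0.0018])
white (0, np.float64(0.0), [0.0, 0.0]) red (29, np.float64(-31.3), [0.0328, -0.0199]) yellow (14, np.float64(-23.1), [0.0036, -0.0015])
```

View pics/m4.png

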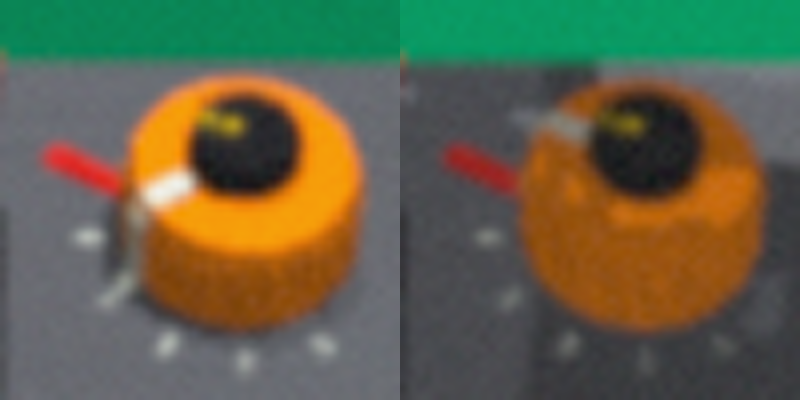

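Run:
```python
from meas import *
K,T=L["side"]["K"],L["side"]["T"]
for f,b in(("side0",190),("side4",105)):
    i=cv2.imread(f"pics/{f}.png");hsv=cv2.cvtColor(i,cv2.COLOR_BGR2HSV); m=cv2.inRange(hsv,(0,0,b),(180,90,255))
    for c in((.4698,-.1338),(.4698,-.131)):
        Q=np.array([[*(rayz(u,v,.0775,K,T)[:2]-c)] for u in range(262,300) for v in range(245,285) if m[v,u]]); r=np.hypot(*Q.T); q=Q[(r>.013)&(r<.024)]
        print(f,len(q),np.degrees(np.arctan2(*q.mean(0)[::-1])).round(1),np.degrees(np.arctan2(q[:,1],q[:,0])).round(0))
```

```text
side0 17 26.9 [20. 25. 30. 22. 27. 32. 17. 24. 29. 35. 19. 26. 32. 21. 29. 35. 32.]
side0 16 18.5 [13. 18. 24. 14. 20. 25.  8. 15. 22. 28.  9. 17. 24. 10. 19. 26.]
side4 23 -68.4 [ -26.  -33.  -28.  -36.  -30.  -38.  -33.  -27.  -36.  -29.  -39.  -33.
  -25.  -44.  -86.  -91.  -95. -112. -116. -135. -142. -148. -155.]
side4 12 -40.0 [-34. -41. -37. -44. -40. -34. -43. -37. -46. -41. -34. -50.]
```

```bash
python3 -c "
from cell import env
print(env.sign_off())"
```

```text
the job is handed in; nothing more can be done
None
```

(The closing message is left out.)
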